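# Roll the wear strip into its guide rail

## Task

The sections of the grey wear strip on the square-tube guide rail are standing proud. Take the hand roller by its grip and roll it firmly along the strip, starting at the end with the stop block and working towards the other end, until every section lies flush with the channel lips; press on the strip with the roller's wheel only. Then hang the roller upright in its rest again, and leave the offcut, the tin and the brush alone.

Things in the scene. Friction and masses are not known exactly. Their poses are not given: they have to be found in the camera images.
- rail: Guide rail, fixed: grey square steel tube 50 wide (x), 300 long (y), 50 mm high; origin under its centre, z up. On it an aluminium channel, 200 long, 38 wide, lips 5 mm wide with tops 58 mm above the bench; between them the grey strip, 27 wide. A steel stop block (44x18 mm, top 70 mm above the bench) stands at y = +132 mm, at the +y end only. Feet within 55 mm of the centre line, 15 mm high.
- strip_start (a point): Centre line of the strip at its end near the stop block (outer end of section 1), 58 mm above the bench, level with the lips' tops, where the strip's top lies when flush. The strip is six rigid sections end to end, each 32 mm long; section 1 is centred at rail y = +80 mm, then +48, +16, -16, -48, section 6 at -80 mm.
- strip_end (a point): The same at the outer end of section 6, 192 mm from strip_start: the plain end without a stop block.
- roller: Hand roller, loose, about 0.45 kg. Origin: lowest point of its wheel; z up the handle, x along the axle, y the rolling direction (half-turn symmetric). Black wheel 50 mm across, 36 wide, axle at z 25; steel fork 50 wide; steel shoulder plate 84 (x) by 50 (y), z 56 to 64; square wooden grip 30 by 30 mm, z 64 to 126, holdable on either pair of faces. Starts upright in its rest.
- wheel (a joint): Turn of the roller's wheel about its axle in rad, either sign, 0 at the start, not wrapped; turns freely (25 mm of rolling is 1 rad).
- rest: Roller's rest, fixed: steel base 100 (x) by 90 (y) by 8 mm with two upright walls 6 thick, 70 long (y), 64 mm apart inside (x), tops 70 mm above the bench. Origin under its centre, z up. The roller's shoulder plate lies across both wall tops, fork and wheel hanging between: its origin is then 14 mm above this one, its axle along this x (either way round).
- offcut: Bystander: loose offcut of grey square steel tube, 50 mm wide and high, 110 mm long along its y; origin under its centre.
- jar: Bystander: closed plain metal tin, 70 mm in diameter, 100 mm high; origin under its centre.
- brush: Bystander: hand brush 190 mm long lying along its x; origin under its centre.
- sec1 (a joint): How far section 1 of the strip has been pressed in, in m: 0 = 6 mm proud of the lips, 0.006 = flush with them, at its stop. It slides straight down, needs about 7 N, and stays where it is left; starts at 0 to 0.0015.
- sec2 (a joint): The same for section 2.
- sec3 (a joint): The same for section 3.
- sec4 (a joint): The same for section 4.
- sec5 (a joint): The same for section 5.
- sec6 (a joint): The same for section 6.
Things that resemble listed ones, but are neither listed nor needed, are in the scene too. What is shaped like the roller but green or purple is not meant. What is shaped like the rest but yellow is not meant.

How it is judged:
By the outcome, as a careful person would: the job done as asked, in the order asked, and still so for the second after the job is handed in, with the robot touching nothing.
It also fails if it takes over 54 s, if anything falls off the work surface, if the arm or the gripper's body presses on something with over 40 N, if the wrist force passes 120 N, or if a joint passes its speed limit or range.

## Robot

A 6-joint arm with a two-finger parallel gripper is mounted at the origin on the work surface. World frame = base frame: x ahead of the robot, y to its left, z up, the work surface at z = 0. Lengths are in m, angles in rad, forces in N, time in s.
With the tool pointing down it reaches from about 0.3 to 0.875 m from the base axis. Payload 6.4 kg.
Tool frame: the origin (TCP) lies midway between the tips of the shut fingers; the grasp point (between the pads) lies 19 mm behind it; z points along the fingers, y is the line along which they close (so a half turn about z gives the same grasp; the last joint's range is limited). The gripper opens to 85 mm and grips with 20 to 120 N. Pads are 22 mm wide; open, the fingers measure 114 mm over their backs; the gripper's body (76 mm by 85 mm) begins 54 mm behind the grasp point. The pads swing forward as they close: fully open they stand 13 mm farther back than shut.
Start: joints at [1.088, 0.181, 1.607, -0, 1.354, -0.206], TCP at [0.157, 0.553, 0.231] pointing down, gripper open.
Joint ranges: [-2.99, 2.99], [-0.89, 2.07], [0.3, 2.58], [-1.14, 4.28], [0, 2.63], [-3.12, 3.12]. Speed limits (rad/s): [2.57, 2.57, 3.01, 3.14, 3.14, 3.14].

## Interface

Orientations are given as a unit quaternion [w, x, y, z].
In Python, from bench import sensors, vision, ctrl gives the robot as it stands.
- The arm moves only by the tool carry_out, never from a script. Its argument "deltas" is text: rows parted by semicolons, each of 7 numbers parted by spaces: the shift along the tool's x, y, z in mm, then the turn, a rotation vector about the tool's x, y, z in rad, then the closure, from 0 (fully open) to 1 (shut). In form: tx ty tz ax ay az claw; .... A call has 1 to 12 rows; each row is the pose to reach, as a shift and turn from the pose commanded when the call began, along the tool's axes at that moment; what a row does not reach only later rows make up. A row lasts 1/8 s, in which the tool goes at most 62.5 mm and 10.7 degrees, less where a joint would pass 70% of its speed; a pose out of reach is approached as far as the arm can. A call with a gripper value outside its range is refused whole. The fingers move at their own pace and stop on an object; the grip force is fixed at half the most. Time passes only in rows, so rows that repeat a pose let the fingers close. It gives the time, the measured TCP pose, the force, the opening and the grip force at its end, in the units of the state.
- sensors.get_obs(): the state, without advancing time (a new reading comes with each control period).
- vision.camera(name): name is "scene" or "top" or "wrist"; returns the picture (480x640x3 uint8, blue, green, red); there is no depth.
- vision.camera_model(name): a dict with "K" (3x3 intrinsics, pixels), "extrinsics" (4x4, takes a point from world to camera coordinates); the wrist camera has in their place "hand_eye" (4x4, takes a point from camera to tool coordinates, whose origin is the TCP and whose axes are the flange's). Camera axes: x right, y down, z forward; pixel columns grow to the right and rows downward; lengths in m; the calibration is good to about 2 mm. A picture is of the moment at which its call begins: read the wrist's pose just before it. camera_model takes no time and is no camera call.
- ctrl.hand_in(): hands the job in; it is judged then, once.
The state is a dict: "time_s": time; "q": joint angles; "dq": joint speeds; "joint_efforts": joint torques, N m; "eef_pos": TCP position; "eef_rot": TCP orientation; "wrist_force": force on the tool from outside, world axes, zero at the start; "torque": the same for the moment, N m; "opening": opening from 0.0 (shut) to 1.0 (fully open); "grasp_force": force on a finger pad.
Only numpy, scipy, OpenCV 4.12 (cv2) and the standard library are available. Lean on these libraries where they do the work, as an engineer would, in place of code of your own. Each camera call takes 0.05 s, during which the arm holds its last target. There are 200 camera calls.

## Working session

There is one attempt and no reset: what is moved stays moved. The work goes in short steps, Python scripts to look and compute and a tool call to move; the robot and the scene stay as the last step left them, time stands still between calls to the robot, and variables do not carry over. Pictures are saved under pics/ and viewed, at most 10 in all, crops included, and the job is handed in when it is done.

Besides the shell and the picture viewer there is one more tool, called after "Request:" as a command line: name --argument value ..., lists and objects as JSON in quotes. carry_out: Moves the arm, as the interface text tells. Its arguments: {"type":"object","properties":{"deltas":{"type":"string"}},"required":["deltas"]}

```bash
mkdir -p pics; python3 - <<'E'
from bench import sensors, vision
import cv2, numpy as np
o=sensors.get_obs(); print({k:np.round(v,3) for k,v in o.items()})
for n in ("scene","top"):
    im=vision.camera(n); cv2.imwrite(f"pics/{n}.png",im)
    m=vision.camera_model(n); print(n,np.round(m["K"],1).tolist(),np.round(m["extrinsics"],3).tolist())
m=vision.camera_model("wrist"); print(np.round(m["K"],1).tolist(),np.round(m["hand_eye"],3).tolist())
E
```

```text
{'time_s': np.float64(0.0), 'q': array([ 1.088,  0.182,  1.608, -0.   ,  1.354, -0.206]), 'dq': array([ 0.   ,  0.001, -0.   ,  0.   ,  0.   , -0.001]), 'joint_efforts': array([-1.0000e-03, -4.4488e+01, -3.5133e+01, -0.0000e+00,  9.0000e-03,
        0.0000e+00]), 'eef_pos': array([0.157, 0.553, 0.23 ]), 'eef_rot': array([-0.   ,  0.138,  0.99 , -0.001]), 'wrist_force': array([-0.689,  0.004, -0.374]), 'torque': array([-0.025,  0.028, -0.014]), 'grasp_force': np.float64(0.0), 'opening': np.float64(0.998)}
scene [[436.4, 0.0, 311.4], [0.0, 436.4, 241.0], [0.0, 0.0, 1.0]] [[-0.267, 0.963, -0.016, 0.229], [0.768, 0.203, -0.608, -0.417], [-0.583, -0.175, -0.794, 1.418], [0.0, 0.0, 0.0, 1.0]]
top [[519.9, 0.0, 324.0], [0.0, 519.9, 233.3], [0.0, 0.0, 1.0]] [[-0.003, -1.0, -0.018, -0.064], [-0.998, 0.004, -0.069, 0.611], [0.069, 0.018, -0.997, 1.284], [0.0, 0.0, 0.0, 1.0]]
[[405.2, 0.0, 320.3], [0.0, 405.2, 246.5], [0.0, 0.0, 1.0]] [[-0.001, -0.957, -0.289, 0.074], [1.0, -0.001, 0.0, -0.001], [-0.001, -0.289, 0.957, -0.144], [0.0, 0.0, 0.0, 1.0]]
```

View pics/top.png

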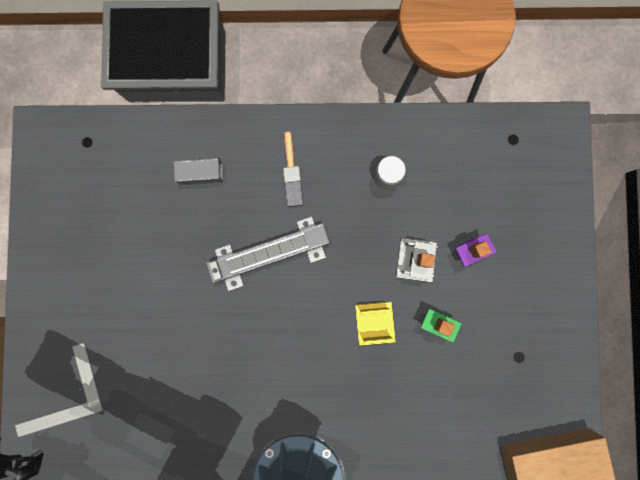

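View pics/scene.png

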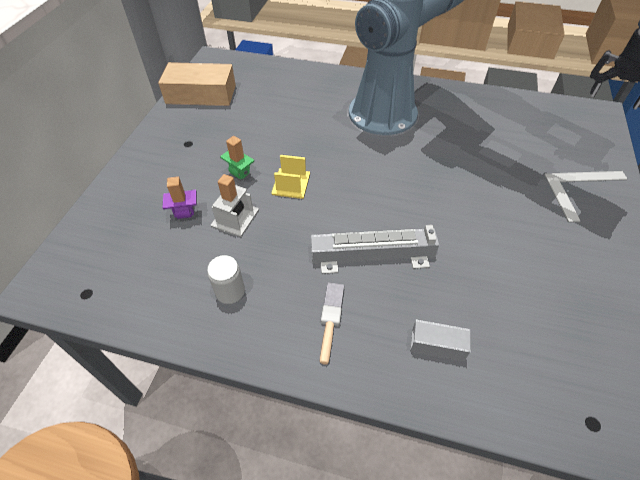

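Top view: the rail runs from its stop block at (214,270) to its plain end at (326,236). The white rest with the roller is at (417,260) with the grip at (427,261). The tin is at (391,170), the brush at (292,170) and the offcut at (198,170). I'll take close-ups next.

```bash
cat > h.py <<'E'
from bench import sensors, vision
import cv2, numpy as np
from scipy.spatial.transform import Rotation as R
def cam(n):
    m=vision.camera_model(n)
    if "extrinsics" in m: T=np.linalg.inv(np.array(m["extrinsics"]))
    else:
        o=sensors.get_obs(); q=o["eef_rot"]; B=np.eye(4)
        B[:3,:3]=R.from_quat([q[1],q[2],q[3],q[0]]).as_matrix(); B[:3,3]=o["eef_pos"]; T=B@np.array(m["hand_eye"])
    return np.array(m["K"]),T
def cast(c,px,z):
    K,T=c; px=np.atleast_2d(np.array(px,float)); d=(np.linalg.inv(K)@np.c_[px,np.ones(len(px))].T).T@T[:3,:3].T
    return T[:3,3]+d*((z-T[2,3])/d[:,2])[:,None]
def proj(c,p):
    K,T=c; E=np.linalg.inv(T); p=np.atleast_2d(p); q=(p@E[:3,:3].T+E[:3,3])@K.T; return q[:,:2]/q[:,2:]
E
python3 - <<'E'
from h import *
a=cv2.imread("pics/top.png"); b=cv2.imread("pics/scene.png")
c1=cv2.resize(a[210:300,200:335],None,fx=4,fy=4,interpolation=cv2.INTER_CUBIC)
c2=cv2.resize(a[230:290,390:470],None,fx=5,fy=5,interpolation=cv2.INTER_CUBIC)
c3=cv2.resize(b[165:240,200:270],None,fx=4,fy=4,interpolation=cv2.INTER_CUBIC)
W=np.zeros((600,800,3),np.uint8); W[:260]=0
W[:c1.shape[0]*2//3,:c1.shape[1]*2//3]=cv2.resize(c1,None,fx=2/3,fy=2/3)[:c1.shape[0]*2//3]
W[250:550,0:400]=c2; W[250:550,420:700]=c3
cv2.imwrite("pics/c.png",W)
c=cam("top")
print(cast(c,[(427,261)],.14),cast(c,[(417,260)],.008),cast(c,[(214,270)],.07),cast(c,[(318,237)],.05))
for n,(im) in(("top",a),("scene",b)):
    h=cv2.cvtColor(im,cv2.COLOR_BGR2HSV)
    m=cv2.inRange(h,(5,90,60),(20,220,255))
    k,l,s,ce=cv2.connectedComponentsWithStats(m)
    print(n,[(s[i].tolist(),ce[i].round(1).tolist()) for i in range(1,k) if 30<s[i][4]<600])
E
```

```text
[[ 0.53872079 -0.30052386  0.14      ]] [[ 0.54329297 -0.29912403  0.008     ]] [[0.51956392 0.19912753 0.07      ]] [[ 0.59959471 -0.05128155  0.05      ]]
top [([284, 132, 10, 35, 195], [288.6, 148.3]), ([470, 242, 21, 15, 228], [480.0, 249.2]), ([417, 253, 18, 14, 204], [425.4, 259.7]), ([0, 317, 4, 102, 255], [1.0, 355.3]), ([435, 319, 19, 17, 212], [444.1, 326.9])]
scene [([340, 46, 28, 21, 421], [354.4, 56.5]), ([421, 67, 44, 14, 335], [442.5, 73.5]), ([227, 136, 17, 26, 308], [234.8, 148.3]), ([218, 175, 19, 27, 362], [227.0, 187.3]), ([167, 177, 18, 25, 332], [175.5, 189.0])]
```

View pics/c.png

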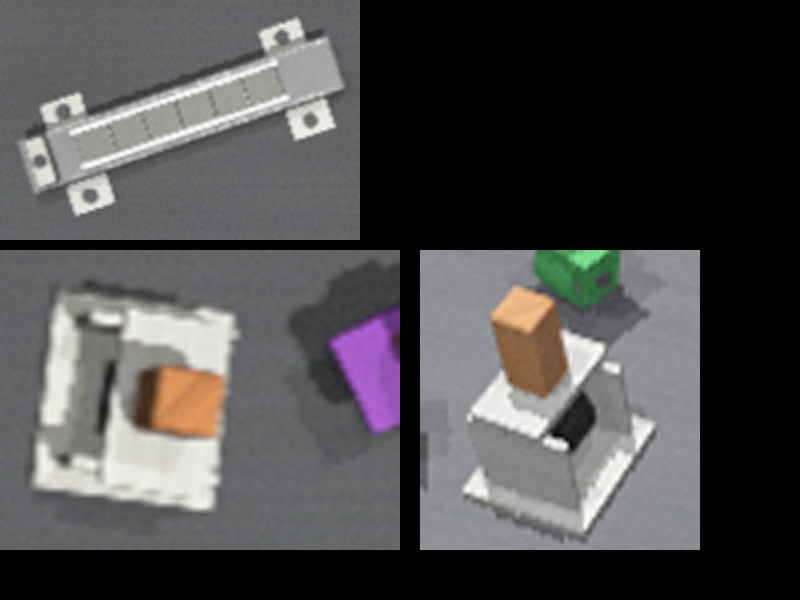

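The crops show the roller's plate lying across the rest's walls, slid towards -y in the rest. The stop block is at the rail's left end. I'll go above the rail for a wrist view on the way.

Request:
carry_out --deltas "-130 -90 -30 0 0 -0.15 0;-260 -180 -60 0 0 -0.3 0;-390 -265 -60 0 0 -0.45 0;-522 -354 -70 0 0 -0.585 0;-522 -354 -70 0 0 -0.585 0;-522 -354 -70 0 0 -0.585 0;-522 -354 -70 0 0 -0.585 0;-522 -354 -70 0 0 -0.585 0;-522 -354 -70 0 0 -0.585 0;-522 -354 -70 0 0 -0.585 0;-522 -354 -70 0 0 -0.585 0;-522 -354 -70 0 0 -0.585 0"

```text
time_s: 1.6
eef_pos: [0.5623, 0.0697, 0.3005]
eef_rot: [-0.001, -0.153, 0.988, 0.0]
wrist_force: [1.1, 0.4, 0.2]
opening: 1.0
grasp_force: 0.0
```

```bash
python3 - <<'E'
from h import *
c=cam("wrist"); im=vision.camera("wrist"); cv2.imwrite("pics/w1.png",im); np.savez("w1.npz",K=c[0],T=c[1])
o=sensors.get_obs(); print(o["eef_pos"],o["eef_rot"],o["time_s"])
E
```

```text
[0.5617576  0.0705923  0.30064347] [-7.40985365e-04 -1.53518609e-01  9.88145387e-01  4.26677712e-04] 1.65
```

View pics/w1.png

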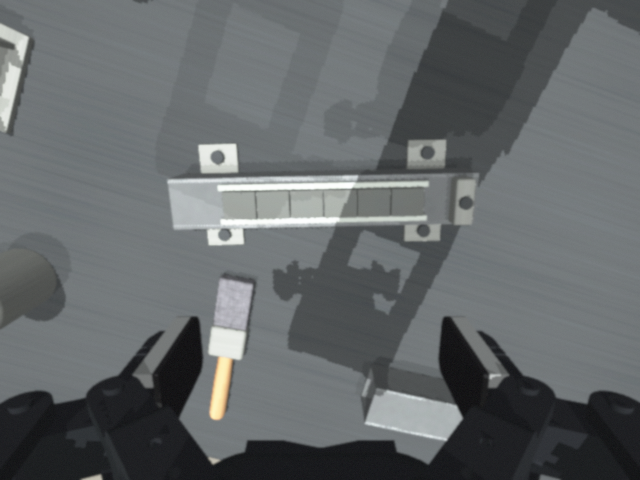

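The wrist view shows the strip between bright lips, with the lip ends at about (219,187), (428,183), (222,221) and (428,219). The stop block is on the right at (464,202). I'll fit the lips and block, and move towards the roller.

```bash
python3 - <<'E'
from h import *
f=np.load("w1.npz"); c=(f["K"],f["T"]); im=cv2.imread("pics/w1.png"); g=cv2.cvtColor(im,cv2.COLOR_BGR2GRAY)
print(g[178:228,250].tolist()); print(g[178:228,420].tolist())
for r in (186,187,220): print(r,g[r,210:230].tolist(),g[r,418:440].tolist())
m=np.zeros_like(g); m[178:228,212:436]=(g[178:228,212:436]>205)
ys,xs=np.nonzero(m); 
for s,n in ((ys<200,"up"),(ys>=200,"lo")):
    P=cast(c,np.c_[xs[s],ys[s]],.058)[:,:2]
    mu=P.mean(0); u=np.linalg.svd(P-mu,full_matrices=False)[2][0]; u*=np.sign(u[1]); t=(P-mu)@u
    print(n,mu+u*(t.min()+t.max())/2,u,np.ptp(t),np.degrees(np.arctan2(u[1],u[0])))
print(cast(c,[(466,203)],.07), cast(c,[(169,181),(174,230)],.05))
E
```

```text
[189, 200, 201, 184, 161, 155, 204, 247, 253, 253, 252, 242, 189, 141, 152, 166, 168, 167, 167, 167, 166, 165, 167, 167, 166, 166, 167, 166, 165, 165, 165, 165, 163, 164, 164, 165, 164, 164, 164, 162, 168, 201, 240, 250, 252, 250, 241, 227, 217, 191]
[113, 106, 125, 166, 199, 210, 210, 194, 154, 109, 102, 111, 114, 115, 115, 115, 115, 115, 113, 113, 115, 116, 115, 114, 115, 114, 113, 115, 116, 115, 115, 115, 113, 115, 113, 114, 119, 149, 189, 208, 210, 200, 175, 145, 128, 119, 102, 76, 65, 69]
186 [172, 174, 173, 173, 174, 175, 185, 217, 241, 247, 249, 249, 248, 249, 249, 249, 249, 249, 249, 250] [148, 150, 154, 157, 165, 173, 180, 181, 177, 169, 153, 133, 122, 120, 121, 121, 120, 120, 121, 121, 121, 120]
187 [174, 174, 173, 174, 174, 175, 185, 220, 244, 251, 252, 252, 252, 252, 252, 252, 252, 252, 252, 252] [109, 108, 109, 113, 121, 130, 142, 145, 144, 140, 132, 126, 121, 121, 121, 120, 121, 120, 121, 120, 121, 121]
220 [185, 185, 185, 184, 186, 186, 184, 184, 184, 193, 222, 243, 250, 251, 250, 247, 240, 241, 247, 250] [183, 180, 175, 173, 174, 174, 173, 167, 152, 136, 123, 121, 121, 119, 120, 121, 121, 121, 123, 122, 120, 124]
up [0.54365757 0.06288444] [-0.30811638  0.95134867] 0.20342413927789366 107.94575152507865
lo [0.57729548 0.07201936] [-0.32706912  0.94500042] 0.20739203687099145 109.09097925232523
[[0.51710868 0.19851954 0.07      ]] [[ 0.58528388 -0.07653989  0.05      ]
 [ 0.6320407  -0.06201047  0.05      ]]
```

Request:
carry_out --deltas "60 -150 20 0 0 0.2 0;133 -346 50 0 0 0.44 0;133 -346 50 0 0 0.44 0;133 -346 50 0 0 0.44 0;133 -346 50 0 0 0.44 0;133 -346 50 0 0 0.44 0;133 -346 50 0 0 0.44 0;133 -346 50 0 0 0.44 0;133 -346 50 0 0 0.44 0"

```text
time_s: 2.78
eef_pos: [0.5413, -0.2978, 0.2518]
eef_rot: [0.0, 0.064, 0.998, 0.0]
wrist_force: [0.2, -0.9, -0.4]
opening: 1.002
grasp_force: 0.0
```

```bash
python3 - <<'E'
from h import *
f=np.load("w1.npz"); c=(f["K"],f["T"])
P=cast(c,[(250,204.3),(420,200.5),(216.8,205),(428.5,200.3)],.058)[:,:2]
u=P[1]-P[0];u/=np.linalg.norm(u);print(P,np.degrees(np.arctan2(u[1],u[0])),(P[2]+P[3])/2,np.linalg.norm(P[3]-P[2]))
c=cam("wrist"); im=vision.camera("wrist"); cv2.imwrite("pics/w2.png",im); np.savez("w2.npz",K=c[0],T=c[1])
o=sensors.get_obs(); print(o["eef_pos"],o["eef_rot"],o["time_s"])
E
```

```text
[[ 0.58192583  0.00492923]
 [ 0.52903273  0.1601175 ]
 [ 0.5922396  -0.02545882]
 [ 0.52638447  0.1678573 ]] 108.82074408405171 [0.55931203 0.07119924] 0.20422542149160938
[ 0.54138292 -0.29804717  0.25185774] [ 3.17325839e-04  6.45117882e-02  9.97916892e-01 -7.01830352e-05] 2.825
```

View pics/w2.png

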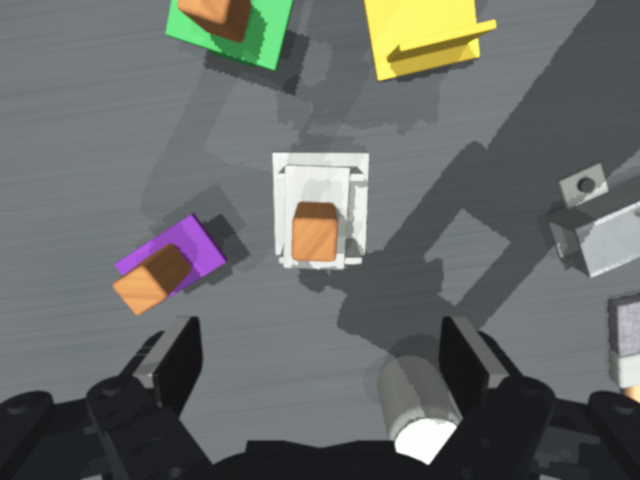

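The roller's grip top is around (315,242), with its plate from (286,167) to (346,267) in the white rest. It is clear of the purple one on the left at (140,290).

```bash
python3 - <<'E'
from h import *
f=np.load("w2.npz"); c=(f["K"],f["T"]); im=cv2.imread("pics/w2.png"); h=cv2.cvtColor(im,cv2.COLOR_BGR2HSV)
print(h[195:265:5,315].tolist())
m=np.zeros(h.shape[:2],np.uint8); roi=(slice(190,275),slice(280,350))
o=cv2.inRange(h,(5,80,60),(25,255,255)); v0=h[245,315,2]
m[roi]=(o&cv2.inRange(h,(5,80,int(v0)-18),(25,255,255)))[roi]
def rect(m,z):
    ct=max(cv2.findContours(m,cv2.RETR_EXTERNAL,cv2.CHAIN_APPROX_NONE)[0],key=cv2.contourArea)
    b=cv2.boxPoints(cv2.minAreaRect(ct)); P=cast(c,b,z)[:,:2]; e=P[1:]-P[:-1]
    print(b.round(1).tolist(),P.mean(0),np.linalg.norm(e,axis=1),np.degrees(np.arctan2(e[:,1],e[:,0]))%90)
rect(m,.14)
m2=np.zeros_like(m); m2[145:275,265:375]=cv2.inRange(h,(0,0,170),(180,50,255))[145:275,265:375]
rect(m2|m,.0)
# base: corners by eye; plate edges per row
for r in (172,180,190,200,255,262): print(r,h[r,268:376:2,2].tolist())
E
```

```text
[[50, 7, 216], [41, 10, 206], [14, 142, 113], [14, 139, 114], [14, 142, 115], [14, 145, 214], [14, 141, 234], [14, 141, 229], [14, 145, 225], [14, 144, 226], [13, 144, 215], [13, 145, 215], [14, 142, 227], [14, 106, 206]]
[[290.5, 258.79998779296875], [293.0, 218.10000610351562], [336.0, 220.6999969482422], [333.3999938964844, 261.5]] [ 0.53915489 -0.30273257] [0.02778541 0.02779535 0.0278434 ] [77.95662967 78.89038343 79.71176955]
[[270.6000061035156, 267.5], [272.0, 151.89999389648438], [368.20001220703125, 153.0], [366.79998779296875, 268.6000061035156]] [ 0.55108619 -0.30037214] [0.11699814 0.0916886  0.11712031] [79.88420886 81.88704409 83.81549756]
172 [123, 126, 150, 234, 240, 202, 143, 133, 166, 243, 249, 250, 246, 242, 239, 239, 239, 239, 239, 240, 240, 239, 239, 239, 238, 239, 239, 241, 241, 239, 236, 236, 237, 238, 239, 246, 247, 248, 248, 248, 234, 129, 115, 120, 119, 121, 125, 185, 238, 240, 168, 128, 129, 128]
180 [122, 121, 136, 226, 238, 232, 232, 232, 230, 245, 243, 243, 242, 239, 238, 238, 237, 238, 238, 231, 229, 221, 220, 222, 228, 233, 229, 227, 226, 221, 223, 23
[... 501 characters left out ...]
, 207, 205, 208, 213, 222, 229, 229, 226, 224, 225, 229, 230, 230, 231, 232, 241, 245, 240, 172, 166, 175, 208, 241, 243, 244, 244, 242, 221, 129, 126, 125, 125]
255 [127, 129, 127, 129, 152, 156, 131, 132, 215, 233, 235, 223, 199, 220, 225, 223, 224, 226, 223, 217, 211, 212, 218, 225, 230, 231, 230, 228, 227, 227, 226, 225, 219, 194, 204, 239, 240, 238, 177, 105, 113, 109, 109, 112, 112, 112, 116, 115, 105, 85, 83, 83, 82, 83]
262 [126, 126, 127, 126, 127, 144, 203, 217, 229, 238, 242, 240, 235, 230, 231, 185, 165, 168, 167, 163, 172, 224, 231, 228, 230, 232, 230, 229, 228, 226, 227, 233, 234, 237, 239, 242, 241, 237, 214, 234, 236, 236, 237, 236, 231, 228, 207, 107, 84, 82, 84, 85, 83, 83]
```

Request:
carry_out --deltas "2 -5 50 0 0 0.045 0;2 -5 100 0 0 0.045 0;2 -5 145 0 0 0.045 0;2 -5 165 0 0 0.045 0;2 -5 165 0 0 0.045 0;2 -5 165 0 0 0.045 0.5;2 -5 165 0 0 0.045 1;2 -5 165 0 0 0.045 1;2 -5 165 0 0 0.045 1;2 -5 165 0 0 0.045 1;2 -5 165 0 0 0.045 1;2 -5 165 0 0 0.045 1"

```text
time_s: 4.32
eef_pos: [0.5389, -0.305, 0.0878]
eef_rot: [0.001, 0.088, 0.996, -0.0]
wrist_force: [-0.5, 2.0, 5.4]
opening: 0.345
grasp_force: 60.7
```

Request:
carry_out --deltas "0 0 -15 0 0 0 1;0 0 -60 0 0 0 1;0 0 -106 0 0 0 1;10 50 -106 0 0 -0.05 1;20 105 -106 0 0 -0.12 1;32 160 -106 0 0 -0.2 1;44 220 -106 0 0 -0.3 1;56 280 -106 0 0 -0.4 1;68 340 -106 0 0 -0.503 1;79 400 -106 0 0 -0.503 1;90 455 -106 0 0 -0.503 1;90 455 -106 0 0 -0.503 1"

```text
time_s: 5.82
eef_pos: [0.5282, 0.1627, 0.1923]
eef_rot: [-0.0, -0.165, 0.986, 0.0]
wrist_force: [-0.2, -0.6, -4.8]
opening: 0.342
grasp_force: 61.9
```

```bash
python3 - <<'E'
from h import *
c=cam("top"); im=vision.camera("top"); w=vision.camera("wrist")
W=np.zeros((480,800,3),np.uint8); W[:,:480]=w[:,80:560]; W[:320,480:800]=cv2.resize(im[220:300,190:270],None,fx=4,fy=4,interpolation=cv2.INTER_CUBIC)
cv2.imwrite("pics/d.png",W)
o=sensors.get_obs(); print(o["eef_pos"],o["eef_rot"],o["time_s"],o["wrist_force"])
E
```

```text
[0.52895682 0.15918439 0.19218396] [-4.58590641e-04 -1.63299980e-01  9.86576298e-01 -3.39474509e-04] 5.925 [ 0.41119327 -0.41457214 -5.31026432]
```

View pics/d.png

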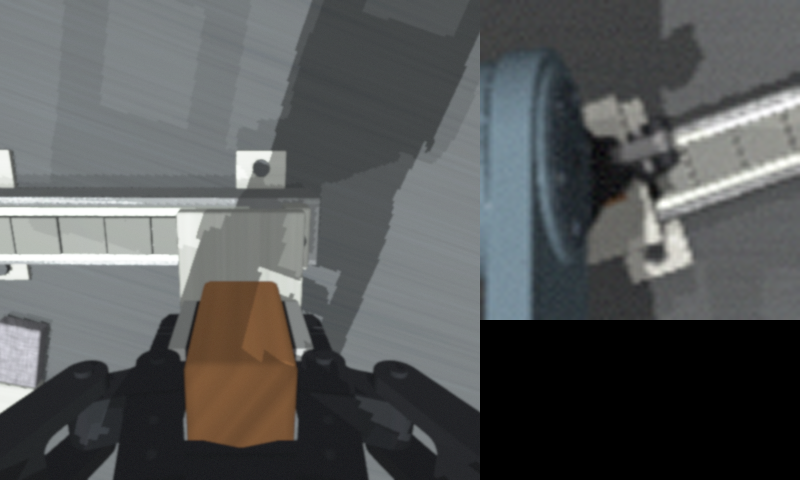

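The plate sits square over the rail. It is centred within about 1 mm, and the rail line at crop row 234 agrees with the TCP. Lowering now.

Request:
carry_out --deltas "0 0 30 0 0 0 1;0 0 50 0 0 0 1;0 0 55 0 0 0 1;0 0 58 0 0 0 1;0 0 60 0 0 0 1;0 0 60 0 0 0 1"

```text
time_s: 6.68
eef_pos: [0.5303, 0.1589, 0.1333]
eef_rot: [0.001, -0.162, 0.987, -0.0]
wrist_force: [-1.4, -0.7, 1.8]
opening: 0.343
grasp_force: 62.8
```

Request:
carry_out --deltas "0 0 1 0 0 0 1;0 0 2 0 0 0 1;0 0 2 0 0 0 1"

```text
time_s: 7.05
eef_pos: [0.5303, 0.1591, 0.1316]
eef_rot: [0.001, -0.162, 0.987, -0.0]
wrist_force: [-1.9, -1.1, 9.1]
opening: 0.344
grasp_force: 63.9
```

Request:
carry_out --deltas "0 0 1 0 0 0 1;0 0 1.5 0 0 0 1;0 0 1.5 0 0 0 1"

```text
time_s: 7.42
eef_pos: [0.5306, 0.1591, 0.1315]
eef_rot: [0.001, -0.163, 0.987, -0.0]
wrist_force: [-6.1, -1.4, 18.2]
opening: 0.344
grasp_force: 64.8
```

Request:
carry_out --deltas "0 -6 0 0 0 0 1;0 -12 0 0 0 0 1;0 -18 0 0 0 0 1;0 -24 0 0 0 0 1;0 -30 0 0 0 0 1;0 -36 0 0 0 0 1;0 -42 0 0 0 0 1;0 -48 0 0 0 0 1;0 -54 0 0 0 0 1;0 -60 0 0 0 0 1"

```text
time_s: 8.68
eef_pos: [0.55, 0.1024, 0.1316]
eef_rot: [0.001, -0.163, 0.987, -0.0]
wrist_force: [-5.1, -0.2, 15.8]
opening: 0.346
grasp_force: 64.6
```

Request:
carry_out --deltas "0 -6 0.5 0 0 0 1;0 -12 0.5 0 0 0 1;0 -18 0.5 0 0 0 1;0 -24 0.5 0 0 0 1;0 -30 0.5 0 0 0 1;0 -36 0.5 0 0 0 1;0 -42 0.5 0 0 0 1;0 -48 0.5 0 0 0 1;0 -54 0.5 0 0 0 1;0 -60 0.5 0 0 0 1;0 -66 0.5 0 0 0 1"

```text
time_s: 10.05
eef_pos: [0.5715, 0.0393, 0.1315]
eef_rot: [0.002, -0.163, 0.987, -0.001]
wrist_force: [-5.8, -0.5, 17.8]
opening: 0.344
grasp_force: 64.9
```

Request:
carry_out --deltas "0 -6 0 0 0 0 1;0 -12 0 0 0 0 1;0 -18 0 0 0 0 1;0 -24 0 0 0 0 1;0 -30 0 0 0 0 1;0 -36 0 0 0 0 1;0 -42 0 0 0 0 1;0 -48 0 0 0 0 1;0 -54 0 0 0 0 1;0 -58 0 0 0 0 1;0 -58 0 0 0 0 1"

```text
time_s: 11.42
eef_pos: [0.5905, -0.0166, 0.1315]
eef_rot: [0.002, -0.162, 0.987, -0.002]
wrist_force: [-5.5, -2.8, 15.9]
opening: 0.344
grasp_force: 64.7
```

Request:
carry_out --deltas "0 0 -20 0 0 0 1;0 0 -70 0 0 0 1;10 -40 -70 0 0 0 1;30 -90 -70 0 0 0 1;30 -90 -70 0 0 0 1"

```text
time_s: 12.05
eef_pos: [0.5884, -0.1136, 0.1972]
eef_rot: [-0.0, -0.16, 0.987, -0.0]
wrist_force: [0.6, 0.3, -5.6]
opening: 0.344
grasp_force: 62.6
```

```bash
python3 - <<'E'
from h import *
w=vision.camera("wrist"); t=vision.camera("scene")
cv2.imwrite("pics/e.png",np.vstack([w[100:360],cv2.resize(t[215:285,295:455],(640,280),interpolation=cv2.INTER_CUBIC)]))
o=sensors.get_obs(); print(o["eef_pos"],o["eef_rot"],o["time_s"],o["wrist_force"])
E
```

```text
[ 0.58833729 -0.11031861  0.19704623] [-6.52412602e-04 -1.61627957e-01  9.86851254e-01  7.61869292e-04] 12.15 [ 0.17925119  0.3320326  -5.03518529]
```

View pics/e.png

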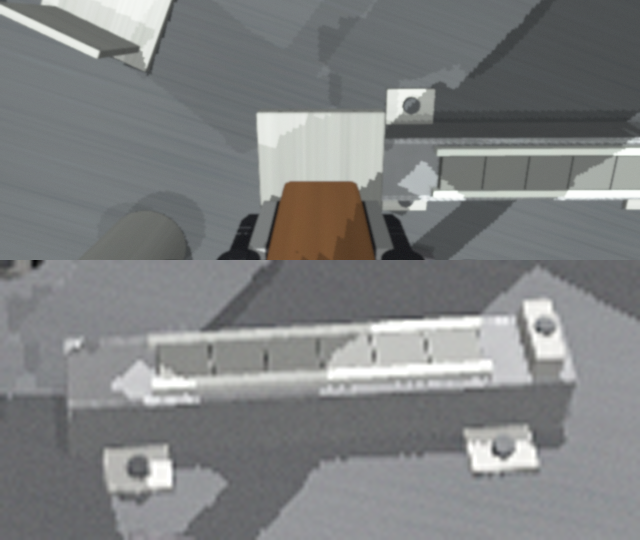

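The view shows all six sections level between both lips, with no section hiding a lip. Back to the rest.

Request:
carry_out --deltas "30 -50 0 0 0 0.15 1;60 -100 0 0 0 0.3 1;90 -140 0 0 0 0.42 1;109 -167 0 0 0 0.48 1;109 -167 0 0 0 0.48 1;109 -167 0 0 0 0.48 1"

```text
time_s: 12.9
eef_pos: [0.5394, -0.3017, 0.1976]
eef_rot: [-0.0, 0.076, 0.997, 0.001]
wrist_force: [-0.2, 0.2, -4.9]
opening: 0.343
grasp_force: 63.0
```

```bash
python3 - <<'E'
from h import *
w=vision.camera("wrist"); cv2.imwrite("pics/f.png",w)
o=sensors.get_obs(); print(o["eef_pos"],o["eef_rot"],o["time_s"],o["wrist_force"])
E
```

```text
[ 0.53963216 -0.30150913  0.19779743] [-2.40018549e-04  7.57297971e-02  9.97128179e-01  5.79506191e-04] 12.95 [ 0.16014184  0.29350838 -4.56607263]
```

View pics/f.png

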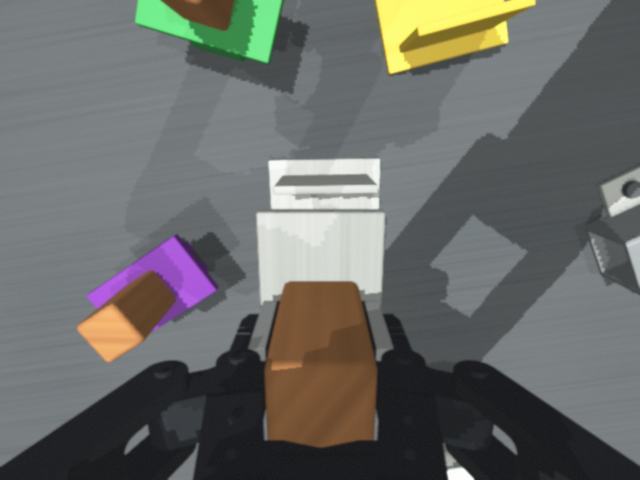

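The front wall's top lies at rows 186–194, cols 273–380. That puts the rest's centre about -3 mm in tool x and +4 mm in tool y from the roller, so I'll correct and lower.

Request:
carry_out --deltas "-2 3 0 0 0 0 1;-2 3 40 0 0 0 1;-2 3 75 0 0 0 1;-2 3 95 0 0 0 1;-2 3 104 0 0 0 1;-2 3 108 0 0 0 1;-2 3 110 0 0 0 1;-2 3 110 0 0 0 1"

```text
time_s: 13.95
eef_pos: [0.5421, -0.3011, 0.0892]
eef_rot: [0.001, 0.077, 0.997, -0.0]
wrist_force: [-0.1, 0.5, -4.3]
opening: 0.346
grasp_force: 62.8
```

Request:
carry_out --deltas "0 0 1 0 0 0 1;0 0 2 0 0 0 1;0 0 2 0 0 0 1"

```text
time_s: 14.32
eef_pos: [0.542, -0.3011, 0.0878]
eef_rot: [0.001, 0.077, 0.997, -0.0]
wrist_force: [-4.2, 2.2, 6.4]
opening: 0.343
grasp_force: 64.2
```

Request:
carry_out --deltas "0 0 -0.5 0 0 0 0.8;0 0 -0.5 0 0 0 0;0 0 -0.5 0 0 0 0;0 0 -0.5 0 0 0 0;0 0 -0.5 0 0 0 0;0 0 -0.5 0 0 0 0;0 0 -20 0 0 0 0;0 0 -60 0 0 0 0;0 0 -110 0 0 0 0;0 0 -160 0 0 0 0;0 0 -160 0 0 0 0"

```text
time_s: 15.7
eef_pos: [0.5441, -0.3026, 0.2539]
eef_rot: [0.005, 0.077, 0.997, -0.003]
wrist_force: [-0.1, -0.6, -0.3]
opening: 1.0
grasp_force: 0.0
```

```bash
python3 - <<'E'
from h import *
w=vision.camera("wrist"); s=vision.camera("scene")
W=np.zeros((480,720,3),np.uint8); W[:,:400]=w[:,120:520]; W[:320,400:]=cv2.resize(s[160:240,190:270],None,fx=4,fy=4,interpolation=cv2.INTER_CUBIC)
cv2.imwrite("pics/g.png",W)
o=sensors.get_obs(); print(o["eef_pos"],o["time_s"],o["wrist_force"],o["opening"])
E
```

```text
[ 0.54189177 -0.30087494  0.24796265] 15.8 [ 0.15851175  0.11490876 -0.54869853] 0.9974306875806149
```

View pics/g.png

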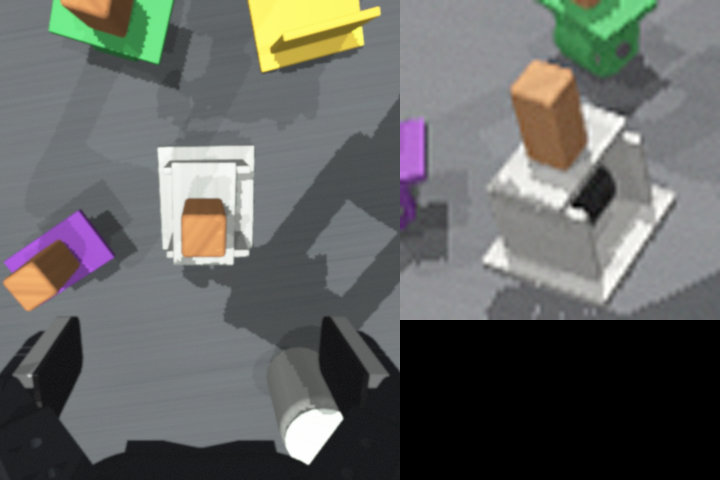

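The roller hangs upright with its plate across both walls, the grip at about (204,230), and the arm is clear. Handing in.

```bash
python3 -c "
from bench import ctrl; print(ctrl.hand_in())"
```

```text
the job is handed in; nothing more can be done
None
```

The strip was rolled from the stop-block end to the plain end, and all six sections looked flush in the pictures; the roller hangs upright in its rest, the bystanders were left alone, and the job was handed in at about 16 s.

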